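# Slide the drill's battery pack onto its charger

### The job

The drill's flat battery pack is lying on the bench; put it on the universal charger. Set it down, shoe underneath and nose first, in the wide mouth of the guide rails, let the rails centre it as you slide it in past the little latch, and press it firmly home against the terminal block at the far end, wherever that stands clamped today. Never force it against rails or block (a shove breaks the terminals), leave it there, and leave the other things on the bench where they are.

Things in the scene. Friction and masses are not known exactly. Their poses are not given: they have to be found in the camera images.
- pack: drill's slide-on battery pack, about 0.42 kg, lying right way up for the charger. Origin: centre of its underside; +x towards its nose (terminal end, goes in first), z up. Black upper body 96 (x) x 58 (y), upright sides, from 14 to 52 above the underside: grip across the 58. Four small white marks on the rear (-x) face. Below the body a grey T-shaped shoe (see pack_nose)
- pack_nose (a point): middle of the nose's lower edge, 42 ahead (+x) of the pack's origin; axes as the pack's. The shoe: neck 34 wide, under it a flange 44.4 wide, 6 thick, from pack x -42 to +42, nose corners rounded to 8 radius. Its underside has a nose bar (pack x +30 to +42); behind that an open groove into which the latch springs up
- charger: grey universal charger screwed to the bench, rigid, 212 long (x -110 to +102), 100 wide (128 over its screw ears). Origin: on the bench; +x is the way the pack slides in, z up. A black flat deck, 26 above the bench and 88 wide, runs from x -108 to +96; the pack slides on it between the rails towards the terminal block. Highest point 77 above the bench (thumb nut on the terminal block)
- charger_rails: the charger's two guide rails; origin and axes as the charger's. They form a funnel, walls 10 high over the deck and open above, from x -73 (82 apart inside) to -18 (46.4 apart), then run straight and parallel to x +60, 12 high, with lips 8.5 above the deck hanging over the pack's flange: the pack enters only by sliding. Over 25 N of the pack on them is forcing
- charger_mouth (a point): on the deck at charger x = -70, y = 0: set the pack's origin down here, with about 6 to spare on each side; axes as the charger's. The pack's rear face can be pushed with shut fingers that stay 12 or more above the deck, clear of the rails; the shoe is slick: friction takes some 1 to 4 N of the push
- charger_track: fixed track of the terminal block; origin and axes as the charger's. The grey block (80 wide, front face upright) is clamped anywhere on it, not measured. A home pack's origin is at charger x = c, unknown from -16 to +16. On the block a sprung latch: the nose rides over it from about x = c-34 to c-2 (a few N), then rigid contact. Firmly home: over 6 N on the block itself; over 25 N is forcing
- wrench_b: bystander: small steel combination wrench, 33 x 147 x 10, lying left of the work; origin under its middle, long axis y
- tape_measure: bystander: yellow pocket tape measure, 62 x 91 x 35, at the right; origin under its middle
- screwdriver_amber: bystander: screwdriver, 29 x 192 x 29, near the front edge of the bench; origin under its middle, long axis y
- jar_bolts: bystander: clear plastic jar, 65 diameter, 99 high, behind the work at the left; origin under its middle
- tape_duct: bystander: grey roll of tape lying flat, 110 diameter, 48 high, at the right; origin under its middle

How it is judged (in metres and radians):
On the way, in this order (a step that is already met when the one before it is completed fails the run):
1. the pack rests in the funnel of the charger, its nose not yet far in (x of pack_nose in the frame of charger between -0.085 and -0.005 m and z of pack in the frame of charger between 0.024 and 0.03 m and y of pack_nose in the frame of charger between -0.025 and 0.025 m and angle between pack's own z axis and vertical below 0.1 rad), for 0.1 s.
2. the pack is pressed firmly home against the terminal block (over 6 N) (x of pack_nose in the frame of charger above 0.0225 m and y of pack in the frame of charger between -0.003 and 0.003 m and z of pack in the frame of charger below 0.029 m and angle between the x axis of pack and the x axis of charger, either way round below 0.05 rad and contact force between pack and charger_track above 6 N), for 0.2 s.
At the end, for the whole second after the job is handed in: The pack, once pressed home against the terminal block, is let go and stays there at rest: its nose at charger x = 22.5 mm or more, within 3 mm of the middle of the rails and 0.05 rad of their direction, flat on the deck (within 3 mm) (x of pack_nose in the frame of charger above 0.0225 m and y of pack in the frame of charger between -0.003 and 0.003 m and z of pack in the frame of charger below 0.029 m and angle between the x axis of pack and the x axis of charger, either way round below 0.05 rad and linear speed of pack below 0.01 m/s and contact force between the fingers and pack below 0.2 N); the robot touches nothing.
It fails at once if the pack is forced (more than 25 N between it and the rails or the terminal block) (contact force between pack and charger_rails above 25 N or contact force between pack and charger_track above 25 N).
It fails at once if a bystander is moved more than 30 mm (distance of any of wrench_b, tape_measure, screwdriver_amber, jar_bolts, tape_duct from where it was at the start of the episode above 0.03 m).
It also fails if it takes over 53 s, if anything falls off the work surface, if the arm or the gripper's body presses on something with over 40 N, if the wrist force passes 120 N, or if a joint passes its speed limit or range.

### The arm

A 7-joint arm with a two-finger parallel gripper is mounted at the origin on a cart in front of the work surface, level with it; the furniture and walls round the work are solid. World frame = base frame: x ahead of the robot, y to its left, z up, the work surface at z = 0. Lengths are in mm, angles in rad, forces in N, time in s.
With the tool pointing down it reaches from about 425 to 950 mm from the base axis. Payload 16.7 kg.
Tool frame: the origin (TCP) lies midway between the tips of the shut fingers; the grasp point (between the pads) lies 19 mm behind it; z points along the fingers, y is the line along which they close (so a half turn about z gives the same grasp; the last joint's range is limited). The gripper opens to 94 mm and grips with 3 to 60 N. Pads are 16 mm wide; open, the fingers measure 119 mm over their backs; the gripper's body (75 mm by 177 mm) begins 78 mm behind the grasp point.
Start: joints at [1.024, 0.426, 0.074, 1.606, -0.034, 1.111, -0.067], TCP at [260.833, -622.528, 205.467] pointing down, gripper open.
Joint ranges: [-2.85, 2.85], [-0.5, 2.14], [-1.23, 1.37], [0.21, 2.46], [-1.02, 4.16], [0.16, 2.05], [-2.73, 2.73]. Speed limits (rad/s): [1.89, 1.89, 2.39, 2.39, 3.01, 3.01, 3.01].

### API

Orientations are given as a 3x3 rotation matrix whose columns are the frame's x, y, z axes.
In Python, from bench import ctrl gives the robot as it stands. The module is installed in compiled form; this text tells all that it offers.
- The arm moves only by the shell command python3 -m creep [FORCE], which reads ROWS from standard input. ROWS is a JSON list of rows, 1 to 20 of them, each written [[dx, dy, dz], turn, opening]: dx, dy, dz in shares of 1000 mm (1.0 is 1000 mm), then a turn about the tool's z in fractions of the full range, 1 being 2 rad, then the opening from 0.0 (shut) to 1.0 (fully open); each row is the pose to reach, as a shift and turn from the pose commanded when the command began, along the tool's axes at that moment; what a row does not reach only later rows make up. A row lasts 1/8 s, in which the tool goes at most 62.5 mm and 0.188 rad, less where a joint would pass 70% of its speed; a pose out of reach is approached as far as the arm can. The fingers move at their own pace and stop on an object; FORCE is the grip in N (left out, the last holds). Time passes only in rows, so rows that do not move let the fingers close. It prints the time, the measured TCP pose, the force, the opening and the grip force at its end. Input that does not fit is refused with a message, and nothing moves.
- ctrl.get_state(): the state, without advancing time (a new reading comes with each control period).
- ctrl.grab_frame(name): name is "scene" or "top"; returns (picture, depth): 384x512x3 uint8, red, green, blue; 384x512 float32, mm along the optical axis (not along the pixel's ray), 0 where there is no reading.
- ctrl.calibration(name): a dict with "fx", "fy", "cx", "cy" (pixels), "D" ([k1, k2, p1, p2, k3] as OpenCV has them; the pictures are not rectified), "rvec" (rotation vector, rad) and "tvec" (3), from world to camera coordinates, as OpenCV has them. Camera axes: x right, y down, z forward; pixel columns grow to the right and rows downward; lengths in mm; the calibration is good to about 2 mm. A picture is of the moment at which its call begins. calibration takes no time and is no camera call.
- ctrl.finish_job(): hands the job in; it is judged then, once.
The state is a dict: "time_s": time; "joint_positions": joint angles; "qvel": joint speeds; "tau": joint torques, N m; "tcp_pos": TCP position; "tcp_rot": TCP orientation; "wrist_force": force on the tool from outside, world axes, zero at the start; "torque": the same for the moment, N m; "gripper_width": opening from 0.0 (shut) to 1.0 (fully open); "grasp_force": force on a finger pad.
Only numpy, scipy, OpenCV 4.12 (cv2) and the standard library are available. Lean on these libraries where they do the work, as an engineer would, in place of code of your own. Each camera call takes 0.05 s, during which the arm holds its last target. There are 200 camera calls.

## Working session

There is one attempt and no reset: what is moved stays moved. The work goes in short steps, Python scripts to look and compute and a shell command to move; the robot and the scene stay as the last step left them, time stands still between calls to the robot, and variables do not carry over. Pictures are saved under pics/ and viewed, at most 10 in all, crops included, and the job is handed in when it is done.

```bash
mkdir -p pics; python3 - <<'E'
from bench import ctrl
import cv2,numpy as np,pickle
for n in("scene","top"):
    p,d=ctrl.grab_frame(n); c=ctrl.calibration(n); pickle.dump((p,d,c),open(n+'0.pkl','wb'))
    cv2.imwrite(f'pics/{n}0.png',p[:,:,::-1]); R=cv2.Rodrigues(np.array(c['rvec'],float))[0]
    print(n,c,'pos',-R.T@np.array(c['tvec']))
s=ctrl.get_state();print(s)
E
```

```text
scene {'fx': 454.4689088575711, 'fy': 454.4689088575711, 'cx': 256.77615126151045, 'cy': 197.7875404941319, 'D': array([-0.10588948,  0.        ,  0.        ,  0.        ,  0.        ]), 'rvec': array([ 1.03833956, -2.04066146,  1.35236741]), 'tvec': array([ 216.2739004 ,  249.03358585, 1035.64238297])} pos [-545.14444406  691.92013525  636.71919544]
top {'fx': 428.8889923530734, 'fy': 428.8889923530734, 'cx': 246.68785974895712, 'cy': 184.12743936371763, 'D': array([-0.08592297,  0.        ,  0.        ,  0.        ,  0.        ]), 'rvec': array([ 2.17885437, -2.15848219,  0.09601815]), 'tvec': array([ -95.35478956,  557.90838697, 1744.8905085 ])} pos [ 389.16993549 -104.09100454 1789.6114145 ]
{'time_s': 0.1, 'joint_positions': array([ 1.02452329,  0.42665229,  0.07386077,  1.60654587, -0.03408793,
        1.11079798, -0.06714057]), 'qvel': array([-1.68069417e-04, -2.10479534e-03, -2.72575465e-04, -2.10819679e-03,
        2.22446663e-05,  5.37839409e-04, -5.62601363e-05]), 'tau': array([ 7.14647700e-03, -9.37467241e+01,  3.67581993e+00, -4.55039477e+01,
       -4.86599130e-02,  1.68536534e-02,  1.33091594e-04]), 'tcp_pos': array([ 260.66176168, -622.20843965,  204.85606355]), 'tcp_rot': array([[ 9.22341400e-01,  3.86375548e-01, -5.26432032e-04],
       [ 3.86375895e-01, -9.22340846e-01,  1.01582701e-03],
       [-9.30590471e-05, -1.14033996e-03, -9.99999345e-01]]), 'wrist_force': array([ 0.89007435, -0.09032939,  0.70792415]), 'torque': array([0.00267649, 0.02246944, 0.02006638]), 'grasp_force': 0.0, 'gripper_width': 1.0011169095514216}
```

View pics/scene0.png

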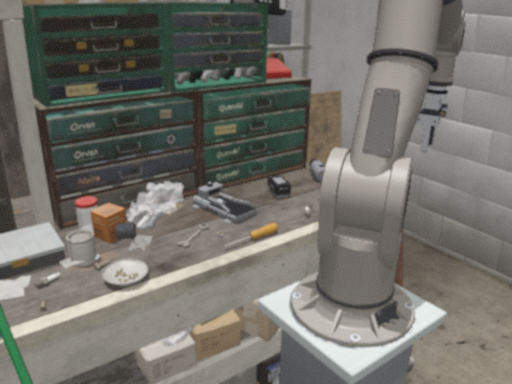

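View pics/top0.png

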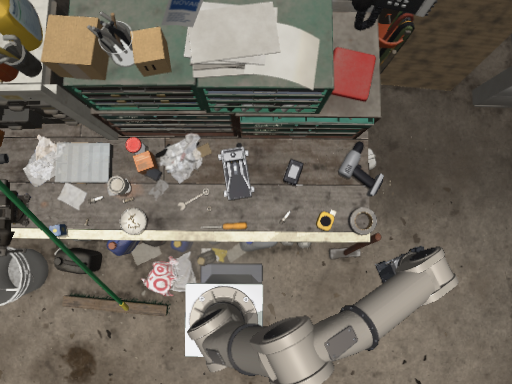

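The scene view shows the charger at about (222,203) and the black pack at (279,186). In the top view the charger is at (237,172) and the pack at (292,171). I'll enlarge both.

```bash
python3 - <<'E'
import cv2,pickle
p=pickle.load(open('top0.pkl','rb'))[0]; cv2.imwrite('pics/topc.png',cv2.resize(p[138:208,212:312,::-1],None,fx=8,fy=8,interpolation=cv2.INTER_CUBIC))
p=pickle.load(open('scene0.pkl','rb'))[0]; cv2.imwrite('pics/scenec.png',cv2.resize(p[168:228,188:298,::-1],None,fx=7,fy=7,interpolation=cv2.INTER_CUBIC))
E
```

```text
(no output)
```

View pics/topc.png

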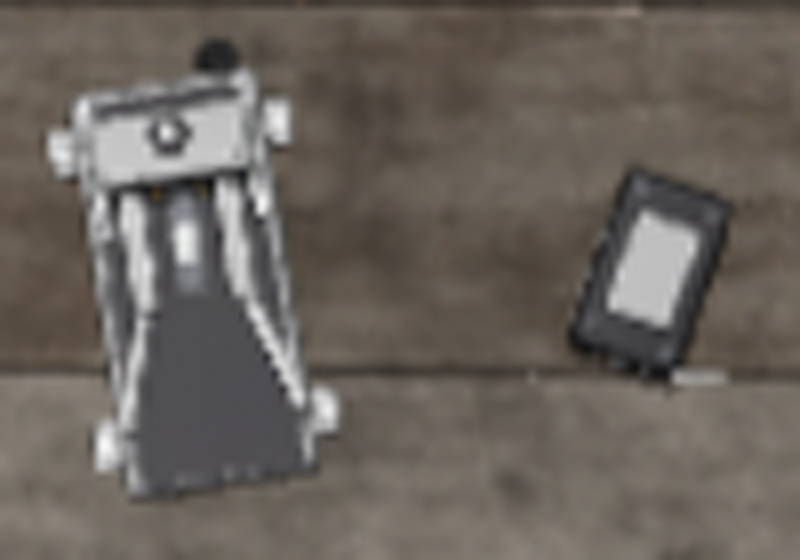

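View pics/scenec.png

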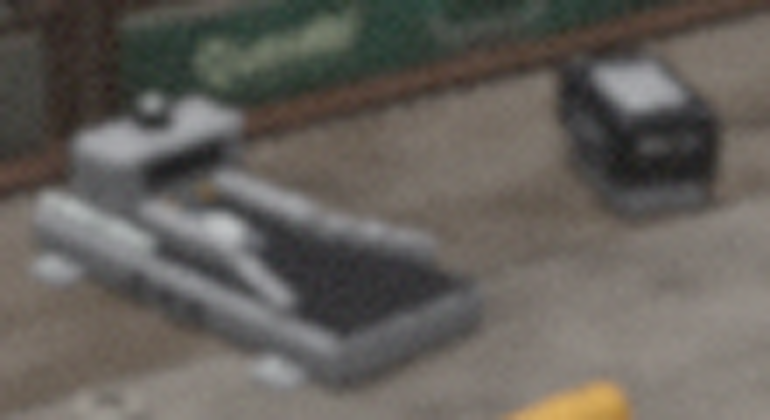

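The nose end of the charger (terminal block) points away from the robot at topc (170,130), and the open mouth is towards the robot at (220,470). The pack is at (650,270), tilted the other way. I'll check the near face for white marks and measure with depth.

```bash
cat > h.py <<'E'
import cv2,numpy as np,pickle
from bench import ctrl
def cloud(d,c):
    h,w=d.shape; uv=np.stack(np.meshgrid(np.arange(w),np.arange(h)),-1).reshape(-1,1,2).astype(float)
    return back(uv.reshape(-1,2),d.ravel().astype(float),c).reshape(h,w,3)
def back(uv,z,c):
    K=np.array([[c['fx'],0,c['cx']],[0,c['fy'],c['cy']],[0,0,1.]]); R=cv2.Rodrigues(np.array(c['rvec'],float))[0]
    n=cv2.undistortPoints(np.array(uv,float).reshape(-1,1,2),K,np.array(c['D'],float))[:,0]
    return (np.c_[n,np.ones(len(n))]*np.reshape(z,(-1,1))-np.array(c['tvec']).ravel())@R
def plane(uv,h,c):
    R=cv2.Rodrigues(np.array(c['rvec'],float))[0]; o=-R.T@np.array(c['tvec']).ravel()
    q=back(uv,np.ones(len(uv)),c)-o; return o+q*((h-o[2])/q[:,2:])
def load(n): return pickle.load(open(n+'0.pkl','rb'))
def proj(P,c):
    K=np.array([[c['fx'],0,c['cx']],[0,c['fy'],c['cy']],[0,0,1.]])
    return cv2.projectPoints(np.array(P,float),np.array(c['rvec'],float),np.array(c['tvec'],float),K,np.array(c['D'],float))[0][:,0]
E
python3 - <<'E'
from h import *
for n,(r0,r1,c0,c1) in dict(top=(155,188,280,306),scene=(172,202,265,294)).items():
    p,d,c=load(n); X=cloud(d,c)[r0:r1,c0:c1].reshape(-1,3); 
    b=X[X[:,2]<15]; t=X[(X[:,2]>44)&(X[:,2]<65)]
    print(n,'bench z',np.median(b[:,2]),'pack top',np.median(t[:,2]),len(t),'rect',cv2.minAreaRect(t[:,:2].astype(np.float32)),t[:,:2].mean(0))
p,d,c=load('top'); k=lambda l:[(212+(x+.5)/8-.5,138+(y+.5)/8-.5) for x,y in l]
print('pack corners',plane(k([(632,168),(735,207),(685,370),(572,335)]),52,c).round(1))
print('deck front corners',plane(k([(130,495),(315,468)]),26,c).round(1))
print('nut',plane(k([(170,130)]),77,c).round(1))
X=cloud(d,c); print('charger patch deck z',np.median(X[185:195,232:247,2]))
for (x,y) in k([(170,130),(120,150),(220,150),(185,240),(220,420)]): print((x,y),X[int(round(y)),int(round(x))].round(1))
ps=load('scene')[0]; f=ps[176:200,264:294,::-1].astype(float); f=np.clip((f-10)*2,0,255).astype(np.uint8)
cv2.imwrite('pics/face.png',cv2.resize(f,None,fx=20,fy=20,interpolation=cv2.INTER_CUBIC))
E
```

```text
top bench z -0.3553132001147761 pack top 51.92477041148369 314 rect ((608.6122436523438, -278.7763671875), (58.14281463623047, 96.37605285644531), 71.65071868896484) [ 608.60534333 -278.47805534]
scene bench z 2.0501930540804585 pack top 53.29171083462801 204 rect ((606.4605712890625, -277.3031311035156), (56.984771728515625, 102.44231414794922), 71.40953063964844) [ 601.2216337  -273.82444293]
pack corners [[ 663.1 -269.    52. ]
 [ 643.5 -321.7   52. ]
 [ 559.5 -295.9   52. ]
 [ 576.9 -238.3   52. ]]
deck front corners [[ 494.8  -13.    26. ]
 [ 509.6 -108.1   26. ]]
nut [[676.5 -33.2  77. ]]
charger patch deck z 25.52633275849061
(232.8125, 153.8125) [676.  -33.9  75.3]
(226.5625, 156.3125) [669.5  -9.1  64.1]
(239.0625, 156.3125) [670.5 -57.9  60.4]
(234.6875, 167.5625) [625.5 -41.   26.8]
(239.0625, 190.0625) [534.6 -58.5  20.6]
```

View pics/face.png

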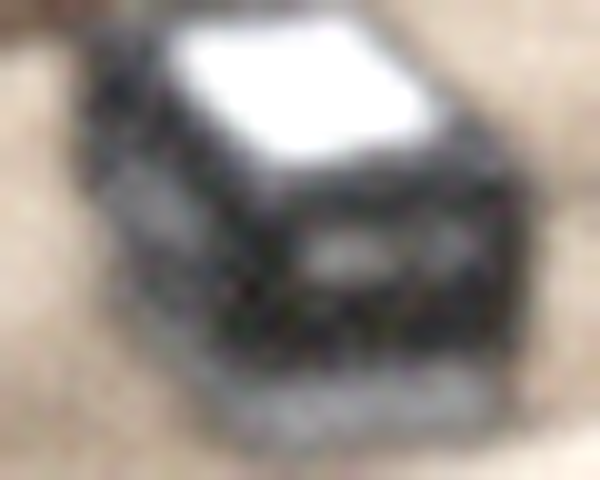

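The near face shows light marks at (345,250) and (450,245), so the rear faces the robot and the nose points away, at yaw ≈ -18.3°. Next I'll fit the charger pose and work out the approach deltas.

```bash
cat >> h.py <<'E'
def delta(target,yaw=None):
    s=ctrl.get_state(); R=s['tcp_rot']; d=R.T@(np.array(target)-s['tcp_pos']); y=np.arctan2(R[1,0],R[0,0])
    print('tool delta',d.round(1),'turn',None if yaw is None else round(y-yaw,3))
def ch(P,o,a): # world->charger
    c,s=np.cos(a),np.sin(a); return (np.array(P)[...,:2]-o)@np.array([[c,-s],[s,c]])
E
python3 - <<'E'
from h import *
for n,(r0,r1,c0,c1) in dict(top=(143,204,214,258),scene=(176,225,188,262)).items():
    p,d,c=load(n); X=cloud(d,c)[r0:r1,c0:c1].reshape(-1,3)
    t=X[(X[:,2]>18)&(X[:,2]<95)&(X[:,0]<715)]; a=np.radians(8.9)
    for it in range(3):
        q=ch(t,np.zeros(2),a); u=np.arange(q[:,0].min()+12,q[:,0].min()+190,6)
        m=[(x,np.min(q[abs(q[:,0]-x)<4,1]),np.max(q[abs(q[:,0]-x)<4,1])) for x in u]; m=np.array(m)
        mid=(m[:,1]+m[:,2])/2; k=np.polyfit(m[:,0],mid,1); a+=np.arctan(k[0])
    w=np.median(m[:,2]-m[:,1]); x0=np.percentile(q[:,0],.3); yc=np.median(mid); ca,sa=np.cos(a),np.sin(a)
    o=np.array([ca*(x0+109)-sa*yc,sa*(x0+109)+ca*yc]); print(n,'yaw',np.degrees(a),'w',w,'len',np.ptp(q[:,0]),'origin',o)
    b=X[(X[:,2]>50)&(X[:,2]<72)&(X[:,0]<715)];qb=ch(b,o,a);print(' block x',np.percentile(qb[:,0],[1,3,10,90,97]),'y',np.percentile(qb[:,1],[2,98]))
p,d,c=load('top'); print('rect', cv2.minAreaRect(t[:,:2].astype(np.float32)))
delta([607.8,-278.2,120],np.radians(-18.35))
E
```

```text
top yaw 9.698453082292367 w 96.72901724759669 len 212.07303892439268 origin [609.07548992 -40.11707609]
 block x [42.8447734  43.60541272 45.01837497 75.21267589 77.8960562 ] y [-39.83565186  35.57730421]
scene yaw 12.702846679625086 w 85.18321356447416 len 216.51165326582634 origin [604.50397662 -37.05757685]
 block x [44.46598809 44.86059629 46.46806989 76.01954182 82.63828213] y [-46.41780309  29.74184288]
rect ((603.253662109375, -40.740806579589844), (215.9014434814453, 101.66049194335938), 12.123124122619629)
tool delta [ 453.1 -183.1   85. ] turn 0.717
```

```bash
cat > sym.py <<'E'
from h import *
from scipy.optimize import minimize
def ortho(p,c,o,a,h,xs,ys):
    gx,gy=np.meshgrid(xs,ys,indexing='ij'); ca,sa=np.cos(a),np.sin(a)
    P=np.stack([o[0]+ca*gx-sa*gy,o[1]+sa*gx+ca*gy,np.full(gx.shape,h)],-1).reshape(-1,3)
    m=proj(P,c).astype(np.float32).reshape(*gx.shape,2); return cv2.remap(p,m[...,0],m[...,1],cv2.INTER_CUBIC)
E
python3 - <<'E'
from sym import *
p,d,c=load('top'); g=cv2.cvtColor(p,cv2.COLOR_RGB2GRAY).astype(np.float32)
ys=np.arange(-56,56.1,1)
def best(h,x0,x1):
    xs=np.arange(x0,x1,1.)
    def f(v):
        im=ortho(g,c,np.array([608.9,-42+v[0]]),np.radians(v[1]),h,xs,ys); return -np.corrcoef(im.ravel(),im[:,::-1].ravel())[0,1]
    r=[minimize(f,[y,a],method='Nelder-Mead') for y in(-2,0,2) for a in(8,9,10)]; r=min(r,key=lambda r:r.fun); return r.x,r.fun
for h,x0,x1 in((26,-105,40),(36,-105,40),(36,-70,40),(62,46,76)): print(h,x0,x1,best(h,x0,x1))
im=ortho(p,c,np.array([608.9,-42]),np.radians(9),36,np.arange(130,-130,-.5),np.arange(75,-75,-.5))
for i in range(0,520,20): im[i,148:153]=(255,0,0)
cv2.imwrite('pics/ortho.png',im[:,:,::-1])
E
```

```text
26 -105 40 (array([-0.98691232,  9.63776405]), np.float64(-0.9313112681340431))
36 -105 40 (array([-1.13462597,  9.61332197]), np.float64(-0.9311540886841907))
36 -70 40 (array([-1.12327699,  9.49749916]), np.float64(-0.9338164574895091))
62 46 76 (array([-0.99779009,  9.49853185]), np.float64(-0.9228952182253221))
```

The manual's scale: shifts go in shares of 1000 mm and turns go in shares of 2 rad. Converting my numbers, 453.1 mm is 0.4531, 440 mm is 0.44, 0.717 rad is 0.3585.

```bash
echo '[[[0, 0, 0], 0.085, 1], [[0.055, -0.022, 0], 0.17, 1], [[0.11, -0.045, 0], 0.255, 1], [[0.165, -0.067, 0], 0.34, 1], [[0.22, -0.089, 0], 0.3585, 1], [[0.275, -0.111, 0], 0.3585, 1], [[0.33, -0.133, 0], 0.3585, 1], [[0.385, -0.156, 0], 0.3585, 1], [[0.44, -0.178, 0.02], 0.3585, 1], [[0.4531, -0.1831, 0.06], 0.3585, 1], [[0.4531, -0.1831, 0.085], 0.3585, 1], [[0.4531, -0.1831, 0.085], 0.3585, 1]]' | python3 -m creep 20; python3 -c "
from h import *
delta([607.8,-278.2,18],np.radians(-18.35))"
```

```text
time_s: 1.6
tcp_pos: [606.7, -277.9, 118.4]
tcp_rot: [[0.949, -0.314, -0.004], [-0.314, -0.949, 0.001], [-0.004, -0.0, -1.0]]
wrist_force: [-0.2, 1.0, 0.6]
gripper_width: 1.0
grasp_force: 0.0
tool delta [  1.5  -0.  100.4] turn 0.0
```

View pics/ortho.png

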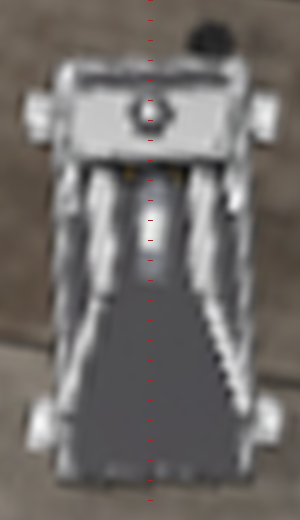

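The ortho view shows the rails, nut (150,115) and latch (150,235) all on the red centre line. That puts the charger origin at (609,-43) with yaw 9.55°, and the block front at x≈+45. Descending to grasp.

In the tool's units: 100.4 mm is 0.1004, 97 mm is 0.097.

```bash
echo '[[[0.0015, 0, 0.04], 0, 1], [[0.0015, 0, 0.08], 0, 1], [[0.0015, 0, 0.097], 0, 1], [[0.0015, 0, 0.1004], 0, 1], [[0.0015, 0, 0.1004], 0, 0.9], [[0.0015, 0, 0.1004], 0, 0], [[0.0015, 0, 0.1004], 0, 0], [[0.0015, 0, 0.1004], 0, 0], [[0.0015, 0, 0.1004], 0, 0], [[0.0015, 0, 0.1004], 0, 0]]' | python3 -m creep 25; echo '[[[0, 0, 0], 0, 0], [[0, 0, 0], 0, 0], [[0, 0, 0], 0, 0]]' | python3 -m creep 25
```

```text
time_s: 2.85
tcp_pos: [609.6, -279.2, 20.6]
tcp_rot: [[0.949, -0.315, 0.0], [-0.315, -0.949, -0.0], [0.0, 0.0, -1.0]]
wrist_force: [-1.3, -0.2, 6.3]
gripper_width: 0.619
grasp_force: 24.9
time_s: 3.22
tcp_pos: [609.6, -279.2, 20.5]
tcp_rot: [[0.949, -0.315, 0.0], [-0.315, -0.949, -0.0], [0.0, 0.0, -1.0]]
wrist_force: [-1.1, 0.6, 5.9]
gripper_width: 0.62
grasp_force: 24.9
```

In the tool's units: -80 mm is -0.08, -70 mm is -0.07.

```bash
echo '[[[0, 0, -0.015], 0, 0], [[0, 0, -0.045], 0, 0], [[0, 0, -0.07], 0, 0], [[0, 0, -0.08], 0, 0], [[0, 0, -0.08], 0, 0]]' | python3 -m creep; python3 -c "
from h import *
delta([538,-55,100],np.radians(9.55));print(ctrl.get_state()['gripper_width'])"
```

```text
time_s: 3.85
tcp_pos: [609.5, -279.0, 100.5]
tcp_rot: [[0.949, -0.315, 0.001], [-0.315, -0.949, -0.0], [0.001, -0.0, -1.0]]
wrist_force: [0.3, -0.6, -5.6]
gripper_width: 0.618
grasp_force: 24.9
tool delta [-138.4 -190.1    0.4] turn -0.487
0.6182212941910954
```

In the tool's units: -190.1 mm is -0.1901, -179 mm is -0.179, -0.487 rad is -0.2435.

```bash
echo '[[[-0.02, -0.027, 0], -0.04, 0], [[-0.05, -0.068, 0], -0.11, 0], [[-0.08, -0.11, 0], -0.18, 0], [[-0.11, -0.151, 0], -0.225, 0], [[-0.13, -0.179, 0], -0.2435, 0], [[-0.1384, -0.1901, 0.0004], -0.2435, 0], [[-0.1384, -0.1901, 0.02], -0.2435, 0], [[-0.1384, -0.1901, 0.032], -0.2435, 0], [[-0.1384, -0.1901, 0.032], -0.2435, 0], [[-0.1384, -0.1901, 0.032], -0.2435, 0]]' | python3 -m creep; python3 - <<'E'
from sym import *
delta([538,-55,46.5],np.radians(9.55))
for n in('top','scene'):
    p,d=ctrl.grab_frame(n); c=ctrl.calibration(n); pickle.dump((p,d,c),open(n+'1.pkl','wb'))
    if n=='top': im=cv2.resize(p[135:215,190:290],None,fx=6,fy=6,interpolation=cv2.INTER_CUBIC)
    else: im=cv2.resize(p[165:235,180:290],None,fx=7,fy=7,interpolation=cv2.INTER_CUBIC); cv2.imwrite('pics/b1.png',im[:,:,::-1])
E
```

```text
time_s: 5.1
tcp_pos: [538.1, -55.4, 68.3]
tcp_rot: [[0.986, 0.165, 0.0], [0.165, -0.986, 0.0], [0.0, -0.0, -1.0]]
wrist_force: [1.1, 0.2, -4.8]
gripper_width: 0.615
grasp_force: 24.9
tool delta [-0.  -0.4 21.8] turn -0.001
```

View pics/b1.png

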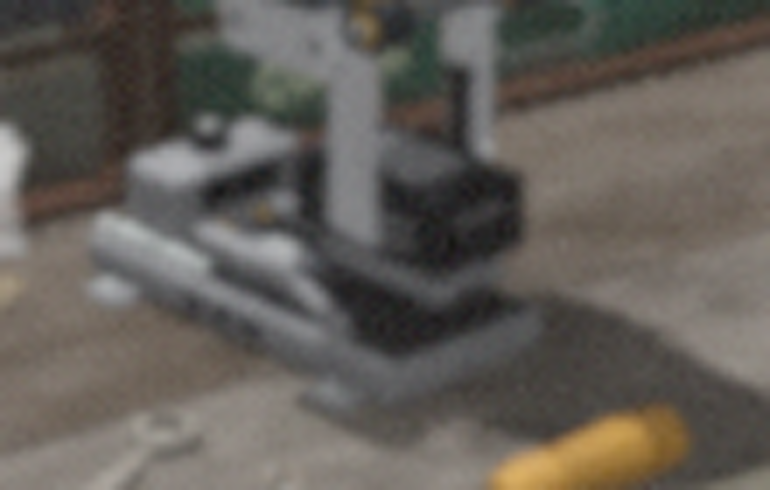

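The pack (440,210) hangs over the deck between the rails, aligned. Lowering it slowly.

In the tool's units: 20.8 mm is 0.0208, 20 mm is 0.02.

```bash
echo '[[[0, -0.0004, 0.01], 0, 0], [[0, -0.0004, 0.017], 0, 0], [[0, -0.0004, 0.019], 0, 0], [[0, -0.0004, 0.02], 0, 0], [[0, -0.0004, 0.0208], 0, 0], [[0, -0.0004, 0.0208], 0, 0]]' | python3 -m creep; python3 -c "
from h import *
print(ctrl.get_state()['wrist_force'])"
```

```text
time_s: 5.95
tcp_pos: [537.9, -54.6, 47.4]
tcp_rot: [[0.986, 0.166, 0.0], [0.166, -0.986, 0.0], [0.0, -0.0, -1.0]]
wrist_force: [0.1, -0.9, -5.0]
gripper_width: 0.614
grasp_force: 24.9
[ 0.10273474 -0.89906604 -4.99700129]
```

In the tool's units: 1 mm is 0.001, 0.5 mm is 0.0005.

```bash
echo '[[[0, 0, 0.0005], 0, 0], [[0, 0, 0.001], 0, 0], [[0, 0, 0.001], 0, 0]]' | python3 -m creep; echo '[[[0, 0, 0.0005], 0, 0], [[0, 0, 0.0005], 0, 0]]' | python3 -m creep
```

```text
time_s: 6.32
tcp_pos: [537.9, -54.6, 46.5]
tcp_rot: [[0.986, 0.166, 0.0], [0.166, -0.986, 0.0], [0.0, 0.0, -1.0]]
wrist_force: [-1.2, 0.3, 2.1]
gripper_width: 0.618
grasp_force: 24.9
time_s: 6.58
tcp_pos: [537.9, -54.6, 46.5]
tcp_rot: [[0.986, 0.166, 0.0], [0.166, -0.986, -0.0], [0.0, 0.0, -1.0]]
wrist_force: [-6.2, -0.3, 12.1]
gripper_width: 0.616
grasp_force: 24.9
```

Contact is confirmed (12 N up) at underside z≈26. Releasing, rising, and moving behind the pack with the fingers shut.

In the tool's units: -76 mm is -0.076, -65 mm is -0.065.

```bash
echo '[[[0, 0, -0.0005], 0, 0.9], [[0, 0, -0.0005], 0, 1], [[0, 0, -0.0005], 0, 1], [[0, 0, -0.0005], 0, 1], [[0, 0, -0.02], 0, 1], [[0, 0, -0.05], 0, 1], [[-0.02, 0, -0.065], 0, 1], [[-0.05, 0, -0.065], 0, 0], [[-0.076, 0, -0.06], 0, 0], [[-0.076, 0, -0.06], 0, 0], [[-0.076, 0, -0.06], 0, 0], [[-0.076, 0, -0.06], 0, 0]]' | python3 -m creep; python3 - <<'E'
from sym import *
o=np.array([609,-43.]);a=np.radians(9.55)
p,d=ctrl.grab_frame('top'); c=ctrl.calibration('top'); X=cloud(d,c)[150:200,220:262].reshape(-1,3)
q=ch(X,o,a); m=(X[:,2]>70)&(X[:,2]<86)&(abs(q[:,1])<45)&(q[:,0]<10)
print(m.sum(),cv2.minAreaRect(q[m].astype(np.float32)),ctrl.get_state()['gripper_width'],ctrl.get_state()['wrist_force'],ch(ctrl.get_state()['tcp_pos'],o,a))
im=ortho(p,c,o,a,78,np.arange(110,-150,-.5),np.arange(75,-75,-.5)); cv2.imwrite('pics/o2.png',im[:,:,::-1])
E
```

```text
time_s: 8.07
tcp_pos: [463.7, -67.0, 105.9]
tcp_rot: [[0.986, 0.166, 0.0], [0.166, -0.986, 0.0], [0.0, -0.0, -1.0]]
wrist_force: [0.2, 1.0, 1.0]
gripper_width: 0.506
grasp_force: 0.0
112 ((-41.53657531738281, 1.045095443725586), (56.92938995361328, 35.074520111083984), 89.14209747314453) 0.46251312484279794 [-0.40106371 -0.83820683 -0.83561632] [-147.4433448    0.4208017]
```

View pics/o2.png

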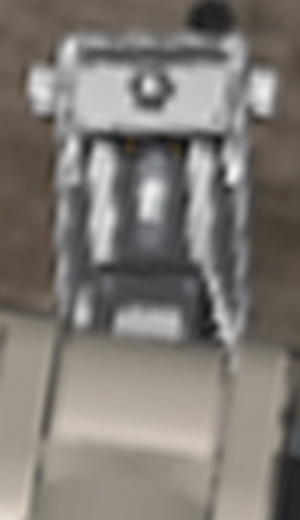

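The pack sits at charger x≈-72, y≈+1, straight; its nose body edge is at ortho row ~268. Shutting the fingers, lowering to z=44 and approaching.

In the tool's units: 62 mm is 0.062, 50 mm is 0.05.

```bash
echo '[[[0, 0, 0], 0, 0], [[0, 0, 0], 0, 0], [[0, 0, 0], 0, 0], [[0, 0, 0.02], 0, 0], [[0, 0, 0.05], 0, 0], [[0, 0, 0.062], 0, 0], [[0, 0, 0.062], 0, 0], [[0.004, 0, 0.062], 0, 0], [[0.008, 0, 0.062], 0, 0], [[0.012, 0, 0.062], 0, 0], [[0.014, 0, 0.062], 0, 0], [[0.014, 0, 0.062], 0, 0]]' | python3 -m creep; echo '[[[0.001, 0, 0], 0, 0], [[0.002, 0, 0], 0, 0], [[0.003, 0, 0], 0, 0], [[0.004, 0, 0], 0, 0], [[0.005, 0, 0], 0, 0], [[0.006, 0, 0], 0, 0], [[0.007, 0, 0], 0, 0], [[0.008, 0, 0], 0, 0], [[0.008, 0, 0], 0, 0]]' | python3 -m creep
```

```text
time_s: 9.62
tcp_pos: [476.8, -64.9, 43.8]
tcp_rot: [[0.986, 0.166, 0.0], [0.166, -0.986, 0.0], [0.0, -0.0, -1.0]]
wrist_force: [-0.0, -0.7, -0.2]
gripper_width: 0.005
grasp_force: 0.0
time_s: 10.75
tcp_pos: [484.5, -63.7, 43.7]
tcp_rot: [[0.986, 0.166, -0.0], [0.166, -0.986, 0.0], [-0.0, -0.0, -1.0]]
wrist_force: [-1.4, -0.4, 0.4]
gripper_width: 0.004
grasp_force: 0.8
```

In the tool's units: 10 mm is 0.01, 8.5 mm is 0.0085.

```bash
echo '[[[0.001, 0, 0], 0, 0], [[0.0025, 0, 0], 0, 0], [[0.004, 0, 0], 0, 0], [[0.0055, 0, 0], 0, 0], [[0.007, 0, 0], 0, 0], [[0.0085, 0, 0], 0, 0], [[0.01, 0, 0], 0, 0]]' | python3 -m creep;  echo '[[[0.001, 0, 0], 0, 0], [[0.0025, 0, 0], 0, 0], [[0.004, 0, 0], 0, 0], [[0.0055, 0, 0], 0, 0], [[0.007, 0, 0], 0, 0], [[0.0085, 0, 0], 0, 0], [[0.01, 0, 0], 0, 0]]' | python3 -m creep; echo '[[[0.001, 0, 0], 0, 0], [[0.0025, 0, 0], 0, 0], [[0.004, 0, 0], 0, 0], [[0.0055, 0, 0], 0, 0], [[0.007, 0, 0], 0, 0], [[0.0085, 0, 0], 0, 0], [[0.01, 0, 0], 0, 0]]' | python3 -m creep
```

```text
time_s: 11.62
tcp_pos: [494.5, -61.9, 43.8]
tcp_rot: [[0.986, 0.166, -0.0], [0.166, -0.986, 0.0], [-0.0, -0.0, -1.0]]
wrist_force: [-1.4, -0.7, -1.0]
gripper_width: 0.005
grasp_force: 0.7
time_s: 12.5
tcp_pos: [504.4, -60.3, 43.8]
tcp_rot: [[0.986, 0.166, 0.0], [0.166, -0.986, 0.0], [0.0, -0.0, -1.0]]
wrist_force: [-1.7, -0.4, 0.2]
gripper_width: 0.006
grasp_force: 0.9
time_s: 13.38
tcp_pos: [514.2, -58.6, 43.8]
tcp_rot: [[0.986, 0.166, -0.0], [0.166, -0.986, 0.0], [-0.0, -0.0, -1.0]]
wrist_force: [-2.6, -1.1, -0.1]
gripper_width: 0.002
grasp_force: 1.0
```

In the tool's units: 10 mm is 0.01, 8.5 mm is 0.0085.

```bash
echo '[[[0.001, 0, 0], 0, 0], [[0.0025, 0, 0], 0, 0], [[0.004, 0, 0], 0, 0], [[0.0055, 0, 0], 0, 0], [[0.007, 0, 0], 0, 0], [[0.0085, 0, 0], 0, 0], [[0.01, 0, 0], 0, 0]]' | python3 -m creep;  echo '[[[0.001, 0, 0], 0, 0], [[0.002, 0, 0], 0, 0], [[0.003, 0, 0], 0, 0], [[0.004, 0, 0], 0, 0], [[0.005, 0, 0], 0, 0], [[0.006, 0, 0], 0, 0], [[0.007, 0, 0], 0, 0], [[0.008, 0, 0], 0, 0]]' | python3 -m creep; echo '[[[0.0007, 0, 0], 0, 0], [[0.0014, 0, 0], 0, 0], [[0.0021, 0, 0], 0, 0], [[0.0028, 0, 0], 0, 0], [[0.0035, 0, 0], 0, 0], [[0.0042, 0, 0], 0, 0]]' | python3 -m creep
```

```text
time_s: 14.25
tcp_pos: [524.1, -57.0, 43.8]
tcp_rot: [[0.986, 0.166, -0.0], [0.166, -0.986, 0.0], [-0.0, -0.0, -1.0]]
wrist_force: [-1.6, -0.6, 0.6]
gripper_width: 0.007
grasp_force: 1.3
time_s: 15.25
tcp_pos: [532.0, -55.6, 43.8]
tcp_rot: [[0.986, 0.166, -0.0], [0.166, -0.986, 0.0], [-0.0, -0.0, -1.0]]
wrist_force: [-2.9, -1.0, 0.5]
gripper_width: 0.006
grasp_force: 1.4
time_s: 16.0
tcp_pos: [536.1, -54.9, 43.8]
tcp_rot: [[0.986, 0.166, 0.0], [0.166, -0.986, 0.0], [0.0, -0.0, -1.0]]
wrist_force: [-2.0, -1.8, 0.3]
gripper_width: 0.01
grasp_force: 1.0
```

In the tool's units: 2 mm is 0.002, 1.5 mm is 0.0015.

```bash
for i in 1 2 3; do :; done; echo '[[[0.0005, 0, 0], 0, 0], [[0.001, 0, 0], 0, 0], [[0.0015, 0, 0], 0, 0], [[0.002, 0, 0], 0, 0]]' | python3 -m creep | grep -E "pos|wrist"; echo '[[[0.0005, 0, 0], 0, 0], [[0.001, 0, 0], 0, 0], [[0.0015, 0, 0], 0, 0], [[0.002, 0, 0], 0, 0]]' | python3 -m creep | grep -E "pos|wrist"; echo '[[[0.0005, 0, 0], 0, 0], [[0.001, 0, 0], 0, 0], [[0.0015, 0, 0], 0, 0], [[0.002, 0, 0], 0, 0]]' | python3 -m creep | grep -E "pos|wrist"
```

```text
tcp_pos: [538.0, -54.6, 43.8]
wrist_force: [-1.4, -1.2, 1.1]
tcp_pos: [540.0, -54.3, 43.8]
wrist_force: [-2.3, -1.3, 0.2]
tcp_pos: [542.0, -54.0, 43.8]
wrist_force: [-1.6, -0.9, 1.0]
```

In the tool's units: 3 mm is 0.003, 2.5 mm is 0.0025.

```bash
echo '[[[0.0005, 0, 0], 0, 0], [[0.001, 0, 0], 0, 0], [[0.0015, 0, 0], 0, 0], [[0.002, 0, 0], 0, 0], [[0.0025, 0, 0], 0, 0], [[0.003, 0, 0], 0, 0]]' | python3 -m creep | grep -E "pos|wrist"; python3 - <<'E'
from sym import *
o=np.array([609,-43.]);a=np.radians(9.55)
p,d=ctrl.grab_frame('scene'); c=ctrl.calibration('scene')
cv2.imwrite('pics/b2.png',cv2.resize(p[170:220,185:255,::-1],None,fx=10,fy=10,interpolation=cv2.INTER_CUBIC))
E
```

```text
tcp_pos: [545.0, -53.5, 43.8]
wrist_force: [-3.4, -1.6, 0.8]
```

View pics/b2.png

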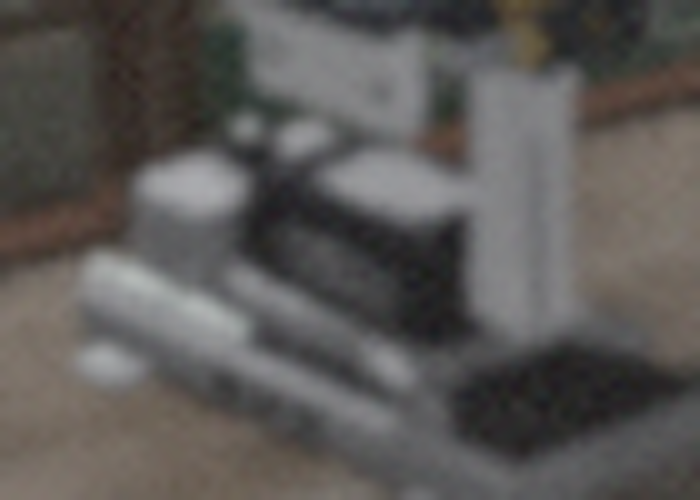

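The pack's front edge at (245,215) is close to the block's face. The force is still only a few N, so from here I'll take fine steps.

```bash
echo '[[[0.0003, 0, 0], 0, 0], [[0.0006, 0, 0], 0, 0], [[0.0009, 0, 0], 0, 0], [[0.0009, 0, 0], 0, 0]]' | python3 -m creep | grep -E "pos|wrist"
```

```text
tcp_pos: [545.8, -53.3, 43.8]
wrist_force: [-2.0, -1.0, 0.9]
```

In the tool's units: 0.9 mm is 0.0009, 0.6 mm is 0.0006.

```bash
echo '[[[0.0003, 0, 0], 0, 0], [[0.0006, 0, 0], 0, 0], [[0.0009, 0, 0], 0, 0], [[0.0009, 0, 0], 0, 0]]' | python3 -m creep | grep -E "pos|wrist"
```

```text
tcp_pos: [546.7, -53.1, 43.8]
wrist_force: [-2.5, -1.0, 0.4]
```

In the tool's units: 0.9 mm is 0.0009, 0.6 mm is 0.0006.

```bash
echo '[[[0.0003, 0, 0], 0, 0], [[0.0006, 0, 0], 0, 0], [[0.0009, 0, 0], 0, 0], [[0.0009, 0, 0], 0, 0]]' | python3 -m creep | grep -E "pos|wrist"
```

```text
tcp_pos: [547.6, -53.0, 43.8]
wrist_force: [-2.9, -2.2, 1.0]
```

In the tool's units: 0.9 mm is 0.0009, 0.6 mm is 0.0006.

```bash
cat > ok.py <<'E'
from bench import ctrl; import sys
s=ctrl.get_state(); f=s['wrist_force']; print(s['time_s'],s['tcp_pos'].round(1),f.round(1)); sys.exit(int(-(f[0]*.986+f[1]*.166)>5))
E
echo '[[[0.0003, 0, 0], 0, 0], [[0.0006, 0, 0], 0, 0], [[0.0009, 0, 0], 0, 0], [[0.0009, 0, 0], 0, 0]]' | python3 -m creep >/dev/null; python3 ok.py && echo '[[[0.0003, 0, 0], 0, 0], [[0.0006, 0, 0], 0, 0], [[0.0009, 0, 0], 0, 0], [[0.0009, 0, 0], 0, 0]]' | python3 -m creep >/dev/null && python3 ok.py && echo '[[[0.0003, 0, 0], 0, 0], [[0.0006, 0, 0], 0, 0], [[0.0009, 0, 0], 0, 0], [[0.0009, 0, 0], 0, 0]]' | python3 -m creep >/dev/null && python3 ok.py && echo '[[[0.0003, 0, 0], 0, 0], [[0.0006, 0, 0], 0, 0], [[0.0009, 0, 0], 0, 0], [[0.0009, 0, 0], 0, 0]]' | python3 -m creep >/dev/null && python3 ok.py && echo '[[[0.0003, 0, 0], 0, 0], [[0.0006, 0, 0], 0, 0], [[0.0009, 0, 0], 0, 0], [[0.0009, 0, 0], 0, 0]]' | python3 -m creep >/dev/null && python3 ok.py
```

```text
20.3 [548.7 -52.7  43.8] [-2.2 -0.5 -0.2]
20.8 [549.4 -52.7  43.8] [-1.9 -1.5  1.7]
21.3 [549.7 -52.7  43.8] [-6.8 -2.   5.3]
```

In the tool's units: 0.3 mm is 0.0003.

```bash
echo '[[[0.0003, 0, 0], 0, 0], [[0.0003, 0, 0], 0, 0]]' | python3 -m creep >/dev/null;python3 ok.py;  echo '[[[0, 0, 0], 0, 0], [[0, 0, 0], 0, 0]]' | python3 -m creep >/dev/null; python3 ok.py
```

```text
21.55 [549.7 -52.8  43.7] [-7.7 -1.4  5.2]
21.8 [549.8 -52.7  43.8] [-7.4 -2.1  5.6]
```

In the tool's units: 0.6 mm is 0.0006, 0.3 mm is 0.0003.

```bash
echo '[[[0.0003, 0, 0], 0, 0], [[0.0006, 0, 0], 0, 0], [[0.0006, 0, 0], 0, 0]]' | python3 -m creep >/dev/null;python3 ok.py
```

```text
22.175 [549.9 -52.8  43.7] [-9.6 -2.1  8.1]
```

In the tool's units: 0.6 mm is 0.0006, 0.3 mm is 0.0003.

```bash
echo '[[[0.0003, 0, 0], 0, 0], [[0.0006, 0, 0], 0, 0], [[0.0006, 0, 0], 0, 0]]' | python3 -m creep >/dev/null;python3 ok.py
```

```text
22.55 [550.  -52.8  43.6] [-13.   -3.7  10.5]
```

In the tool's units: 0.4 mm is 0.0004, 0.3 mm is 0.0003.

```bash
echo '[[[0.0003, 0, 0], 0, 0], [[0.0004, 0, 0], 0, 0], [[0.0004, 0, 0], 0, 0], [[0.0004, 0, 0], 0, 0], [[0.0004, 0, 0], 0, 0]]' | python3 -m creep >/dev/null;python3 ok.py
```

```text
23.175 [550.  -52.8  43.6] [-14.6  -3.1  13.1]
```

In the tool's units: 0.4 mm is 0.0004, -0.3 mm is -0.0003.

```bash
echo '[[[0.0004, 0, -0.0003], 0, 0], [[0.0004, 0, -0.0003], 0, 0], [[0.0004, 0, -0.0003], 0, 0], [[0.0004, 0, -0.0003], 0, 0]]' | python3 -m creep >/dev/null;python3 ok.py; echo '[[[-0.001, 0, 0], 0, 0], [[-0.003, 0, 0], 0, 0], [[-0.01, 0, 0], 0, 0], [[-0.03, 0, 0], 0, 0], [[-0.045, 0, -0.02], 0, 0], [[-0.05, 0, -0.08], 0, 0], [[-0.05, -0.05, -0.12], 0, 0], [[-0.05, -0.11, -0.14], 0, 0], [[-0.05, -0.17, -0.14], 0, 0], [[-0.05, -0.23, -0.14], 0, 0], [[-0.05, -0.23, -0.14], 0, 0]]' | python3 -m creep; python3 - <<'E'
from sym import *
o=np.array([609,-43.]);a=np.radians(9.55)
p,d=ctrl.grab_frame('top'); c=ctrl.calibration('top'); X=cloud(d,c)[140:205,214:262].reshape(-1,3)
q=ch(X,o,a); m=(X[:,2]>70)&(X[:,2]<86)&(abs(q[:,1])<33)&(q[:,0]<42)
print(m.sum(),cv2.minAreaRect(q[m].astype(np.float32)),np.median(X[m,2]))
im=ortho(p,c,o,a,78,np.arange(110,-150,-.5),np.arange(75,-75,-.5)); cv2.imwrite('pics/o3.png',im[:,:,::-1])
E
```

```text
23.675 [550.1 -53.   43.6] [-15.   -4.5   8.6]
time_s: 25.05
tcp_pos: [463.9, 171.0, 184.5]
tcp_rot: [[0.985, 0.173, 0.001], [0.173, -0.985, 0.002], [0.001, -0.002, -1.0]]
wrist_force: [-0.1, -0.4, -0.4]
gripper_width: 0.002
grasp_force: 0.0
310 ((-5.409309387207031, 0.3627662658691406), (56.65687561035156, 93.68645477294922), 89.1360855102539) 78.12847051074922
```

View pics/o3.png

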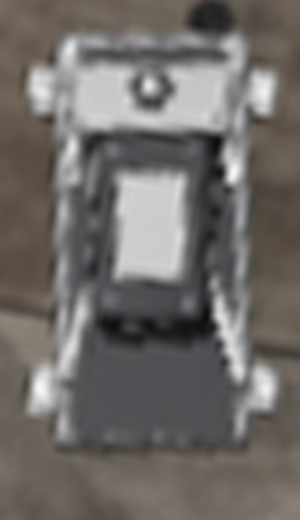

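The pack, centred at (150,222), is seated flush against the block's front at row ~135. It is centred and straight (origin x≈-5, y≈0.4, top z≈78), and the arm is clear of it. Handing in.

```bash
python3 -c "
from bench import ctrl
print(ctrl.finish_job())"
```

```text
the job is handed in; nothing more can be done
None
```

The battery pack is on the charger, pressed home against the terminal block with about 15 N at the wrist, let go and left centred, and the job is handed in; the hand-in printed no verdict.

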